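# Mount four stone finds on their silhouettes

## Robot

A 6-joint arm with a two-finger parallel gripper is mounted at the origin on the work surface. World frame = base frame: x ahead of the robot, y to its left, z up, the work surface at z = 0. Lengths are in m, angles in rad, forces in N, time in s.
With the tool pointing down it reaches from about 0.325 to 0.85 m from the base axis. Payload 15.5 kg.
Tool frame: the origin (TCP) lies on the centre line of the jaws, within the pads' length; the fingertips stand 22 mm ahead of it and the grasp point (between the pads) lies 3 mm ahead of it; z points along the fingers, y is the line along which they close (so a half turn about z gives the same grasp; the last joint's range is limited). The gripper opens to 91 mm and grips with 3 to 60 N. Pads are 32 mm wide; open, the fingers measure 118 mm over their backs; the gripper's body (76 mm by 178 mm) begins 60 mm behind the grasp point.
Start: joints at [1.065, 0.494, 1.345, -0, 1.302, -0.096], TCP at [0.249, 0.573, 0.236] pointing down, gripper open.
Joint ranges: [-2.91, 2.91], [-0.82, 2.16], [0.22, 2.67], [-1.22, 4.37], [0.12, 2.79], [-3.08, 3.08]. Speed limits (rad/s): [1.89, 1.89, 2.57, 3.01, 3.01, 3.01].

## Interface

Orientations are given as [roll, pitch, yaw] about the fixed x, y, z axes, in that order (R = Rz(yaw) Ry(pitch) Rx(roll)).
In Python, from bench import ctrl gives the robot as it stands.
- The arm moves only by the tool drive_tool, never from a script. Its argument "deltas" is a list that holds one entry, the list of rows, each a list of 4 numbers: the shift along the world's x, y, z in mm, then the turn about the world's z in degrees. A call has 1 to 5 rows; each row shifts and turns the commanded pose from where the row before left it; what a row does not reach is not made up. A row lasts 1/12 s, in which the tool goes at most 41.7 mm and 7.16 degrees, less where a joint would pass 70% of its speed; a pose out of reach is approached as far as the arm can. A call is refused whole if a number of a shift passes 41.7 or a number of a turn 7.16, either way. A call with a gripper value outside its range is refused whole. "claw" is the opening, from 0 (shut) to 1 (fully open), set as the call begins (left out, the last holds). The fingers move at their own pace and stop on an object; the grip force is fixed at half the most. Time passes only in rows, so rows that do not move let the fingers close. It gives the time, the measured TCP pose, the force, the opening and the grip force at its end, in the units of the state.
- ctrl.get_state(): the state, without advancing time (a new reading comes with each control period).
- ctrl.capture(name): name is "side" or "top" or "wrist"; returns (picture, depth): 420x560x3 uint8, red, green, blue; 420x560 float32, m along the optical axis (not along the pixel's ray), 0 where there is no reading.
- ctrl.camera_params(name): a dict with "intrinsics" (3x3 intrinsics, pixels), "distortion" ([k1, k2, p1, p2, k3] as OpenCV has them; the pictures are not rectified), "origin" and "attitude" of the camera in the world; the wrist camera has in their place "hand_eye" (4x4, takes a point from camera to tool coordinates, whose origin is the TCP and whose axes are the flange's). Camera axes: x right, y down, z forward; pixel columns grow to the right and rows downward; lengths in m; the calibration is good to about 2 mm. A picture is of the moment at which its call begins: read the wrist's pose just before it. camera_params takes no time and is no camera call.
- ctrl.job_done(): hands the job in; it is judged then, once.
The state is a dict: "time_s": time; "joint_pos": joint angles; "joint_vel": joint speeds; "joint_torque": joint torques, N m; "ee_pos": TCP position; "eef_rot": TCP orientation; "wrist_force": force on the tool from outside, world axes, zero at the start; "torque": the same for the moment, N m; "width": finger opening in m; "grasp_force": force on a finger pad.
Only numpy, scipy, OpenCV 4.12 (cv2) and the standard library are available. Lean on these libraries where they do the work, as an engineer would, in place of code of your own. Each camera call takes 0.05 s, during which the arm holds its last target. There are 200 camera calls.

## Task

Lay the four stone finds out for the display: put each one flat on the white foam board whose dark silhouette has its shape and size, centred on the silhouette and turned to line up with it. Set them down gently, do not drop them, and leave the mended clay beaker standing where it is.

Things in the scene. Friction and masses are not known exactly. Their poses are not given: they have to be found in the camera images.
- large_whorl: pale stone find, loose; origin at the centre of its underside; starts lying flat on the table at any yaw. Large spindle whorl: a flat ring, 54 mm outside diameter, 12 mm hole, 18 mm high. z up along the hole. About 90 g.
- small_whorl: pale stone find, loose; origin at the centre of its underside; starts lying flat on the table at any yaw. Small spindle whorl: a flat ring, 32 mm outside diameter, 10 mm hole, 18 mm high. z up along the hole. About 30 g.
- whetstone: pale stone find, loose; origin at the centre of its underside; starts lying flat on the table at any yaw. Whetstone: a plain bar, 84 mm long (its x) x 24 mm wide (its y) x 18 mm high. About 90 g.
- axe_head: pale stone find, loose; origin at the centre of its underside; starts lying flat on the table at any yaw. Double axe head: 80 mm long (its x), 20 mm high, waist 26 mm wide (its y) with parallel sides for about 20 mm at the middle, flaring to 45 mm wide blades at both ends; a dark spot marks the shaft hole at the middle. The two ends are alike. About 140 g.
- mount_large: white foam board 104 x 104 x 6 mm, fixed to the table, origin at the centre of its underside (top face 6 mm above), with a flat dark silhouette printed on the centre of its top: a disc of 60 mm diameter.
- mount_small: white foam board 104 x 104 x 6 mm, fixed to the table, origin at the centre of its underside (top face 6 mm above), with a flat dark silhouette printed on the centre of its top: a disc of 38 mm diameter.
- mount_bar: white foam board 104 x 104 x 6 mm, fixed to the table, origin at the centre of its underside (top face 6 mm above), with a flat dark silhouette printed on the centre of its top: a bar 90 mm long (its x) x 30 mm wide (its y).
- mount_axe: white foam board 104 x 104 x 6 mm, fixed to the table, origin at the centre of its underside (top face 6 mm above), with a flat dark silhouette printed on the centre of its top: a double axe, 86 mm long (its x) and 51 mm wide at its two alike ends, waist 32 mm (its y).
- beaker: small mended terracotta beaker, a loose open cup 48 mm across the rim and 60 mm high, standing among the finds near the middle of the table; origin at the centre of its underside. Not to be moved.
There are look-alikes about, which are no part of the job. Leave any turquoise look-alike of the small_whorl alone. Leave any orange look-alike of the whetstone alone.

How it is judged:
At the end, for the whole second after the job is handed in: Each find lies flat on its own board, its centre within 10 mm of the silhouette's centre; whetstone and axe head lie within 0.2 rad of their silhouette's long axis, either way round; all are released and at rest; the beaker stands within 20 mm of where it was (horizontal distance between large_whorl and mount_large below 0.01 m and z of large_whorl in the frame of mount_large between 0.003 and 0.01 m and angle between each of large_whorl, small_whorl, whetstone, axe_head's own z axis and vertical below 0.1 rad and linear speed of each of large_whorl, small_whorl, whetstone, axe_head below 0.02 m/s and horizontal distance between small_whorl and mount_small below 0.01 m and z of small_whorl in the frame of mount_small between 0.003 and 0.01 m and horizontal distance between whetstone and mount_bar below 0.01 m and z of whetstone in the frame of mount_bar between 0.003 and 0.01 m and horizontal distance between axe_head and mount_axe below 0.01 m and z of axe_head in the frame of mount_axe between 0.003 and 0.01 m and angle between the x axis of whetstone and the x axis of mount_bar, either way round below 0.2 rad and angle between the x axis of axe_head and the x axis of mount_axe, either way round below 0.2 rad and distance of beaker from where it was at the start of the episode below 0.02 m and angle between beaker's own z axis and vertical below 0.2 rad); the robot touches nothing.
It fails at once if the beaker is shifted by more than 20 mm or tipped (distance of beaker from where it was at the start of the episode above 0.02 m or angle between beaker's own z axis and vertical above 0.2 rad).
It fails at once if a find is dropped from more than about 4 cm above the table ((height (world z) of large_whorl above 0.03 m and linear speed of large_whorl above 0.4 m/s and contact force between the fingers and large_whorl below 0.02 N) or (height (world z) of small_whorl above 0.03 m and linear speed of small_whorl above 0.4 m/s and contact force between the fingers and small_whorl below 0.02 N) or (height (world z) of whetstone above 0.03 m and linear speed of whetstone above 0.4 m/s and contact force between the fingers and whetstone below 0.02 N) or (height (world z) of axe_head above 0.03 m and linear speed of axe_head above 0.4 m/s and contact force between the fingers and axe_head below 0.02 N)).
It also fails if it takes over 109 s, if anything falls off the work surface, if the arm or the gripper's body presses on something with over 40 N, if the wrist force passes 120 N, or if a joint passes its speed limit or range.

## Working session

There is one attempt and no reset: what is moved stays moved. The work goes in short steps, Python scripts to look and compute and a tool call to move; the robot and the scene stay as the last step left them, time stands still between calls to the robot, and variables do not carry over. Pictures are saved under pics/ and viewed, at most 14 in all, crops included, and the job is handed in when it is done.

Besides the shell and the picture viewer there is one more tool, called after "Emit:" as a command line: name --argument value ..., lists and objects as JSON in quotes. drive_tool: Moves the arm, as the interface text tells. Its arguments: {"type":"object","properties":{"deltas":{"type":"array","items":{"type":"array","items":{"type":"array","items":{"type":"number"}}}},"claw":{"type":"number"}},"required":["deltas"]}

```bash
ls; mkdir -p pics; python3 - <<'E'
from bench import ctrl
import cv2,numpy as np
s=ctrl.get_state();print(s['time_s'],s['ee_pos'],s['eef_rot'],s['width'])
for n in("top","side"):
    p,d=ctrl.capture(n);cv2.imwrite(f"pics/{n}0.png",p[:,:,::-1]);np.savez(f"{n}0.npz",p=p,d=d);print(n,ctrl.camera_params(n))
print(ctrl.camera_params("wrist"))
E
```

```text
pics
0.0 [0.24885601 0.57295284 0.23532101] [-3.14039226e+00 -9.63537727e-05  2.73181583e+00] 0.09093402934923067
top {'intrinsics': array([[509.78518895,   0.        , 277.55129768],
       [  0.        , 509.78518895, 210.62503878],
       [  0.        ,   0.        ,   1.        ]]), 'distortion': array([-0.06527504,  0.        ,  0.        ,  0.        ,  0.        ]), 'origin': array([ 0.39512853, -0.07502879,  1.11219033]), 'attitude': array([-3.00202211,  0.01581501, -1.54264039])}
side {'intrinsics': array([[478.87450189,   0.        , 279.74746815],
       [  0.        , 478.87450189, 209.24970366],
       [  0.        ,   0.        ,   1.        ]]), 'distortion': array([0.05260011, 0.        , 0.        , 0.        , 0.        ]), 'origin': array([ 0.11810267, -0.64340687,  0.76336588]), 'attitude': array([-2.34947776,  0.01104995, -0.62894574])}
{'intrinsics': array([[368.61904973,   0.        , 283.52699451],
       [  0.        , 368.61904973, 203.79202843],
       [  0.        ,   0.        ,   1.        ]]), 'distortion': array([-0.03620331,  0.        ,  0.        ,  0.        ,  0.        ]), 'hand_eye': array([[-4.17910530e-04, -9.66490780e-01, -2.56700990e-01,
         7.09102857e-02],
       [ 9.99999673e-01, -2.26068598e-04, -7.76846160e-04,
         6.13898151e-04],
       [ 6.92782618e-04, -2.56701231e-01,  9.66490558e-01,
        -1.48383017e-01],
       [ 0.00000000e+00,  0.00000000e+00,  0.00000000e+00,
         1.00000000e+00]])}
```

View pics/top0.png

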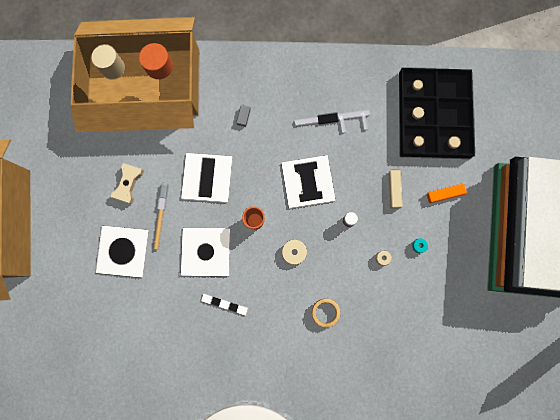

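View pics/side0.png

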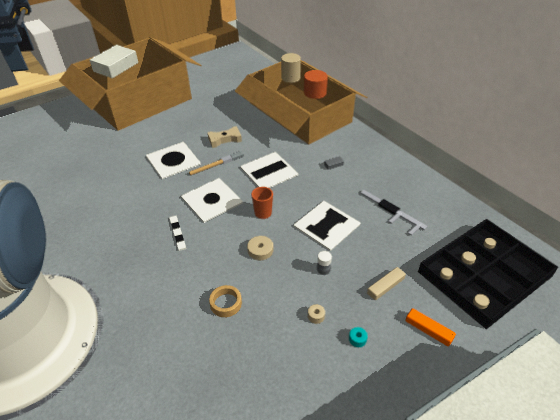

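The top view shows these look-alikes:
- **Large whorl:** (294,252) is the pale ring. The amber ring at (326,312) is thin and wide-bored, so it is out.
- **Small whorl:** (384,258) is pale. The turquoise ring at (420,246), the tray pieces at (418,85), (418,113), (418,141) and (454,142), and the vial at (350,219) are out.
- **Whetstone:** (396,189) is pale. The orange bar at (447,193) is out.
- **Axe head:** only (126,183).
- **Boards:** large (122,251), small (205,252), bar (207,178), axe (308,181).
- **Beaker:** (253,217), close to the large whorl and the boards.

```bash
cat > h.py <<'E'
from bench import ctrl
import cv2,numpy as np
from scipy.spatial.transform import Rotation as Ro
def pose(n,s=None):
    c=ctrl.camera_params(n)
    if n!="wrist": return c,Ro.from_euler('xyz',c['attitude']).as_matrix(),np.array(c['origin'])
    T=np.eye(4);T[:3,:3]=Ro.from_euler('xyz',s['eef_rot']).as_matrix();T[:3,3]=s['ee_pos']
    T=T@c['hand_eye'];return c,T[:3,:3],T[:3,3]
def cast(px,z,P):
    c,R,o=P
    u=cv2.undistortPoints(np.array(px,float).reshape(-1,1,2),c['intrinsics'],c['distortion']).reshape(-1,2)
    r=np.c_[u,np.ones(len(u))]@R.T
    return (o+r*((z-o[2])/r[:,2])[:,None])[:,:2]*1000
def proj(p,P):
    c,R,o=P
    return cv2.projectPoints(((np.array(p,float).reshape(-1,3)-o)@R).reshape(-1,1,3),np.zeros(3),np.zeros(3),c['intrinsics'],c['distortion'])[0].reshape(-1,2)
def masks(p):
    h=cv2.cvtColor(p,cv2.COLOR_RGB2HSV);H,S,V=cv2.split(h)
    pale=(H>11)&(H<27)&(S>45)&(S<140)&(V>130)
    dark=V<50
    return pale.astype('uint8'),dark.astype('uint8')
def blob(m,seed,z,P,rad=40):
    """blob nearest seed -> centre mm, long-axis deg, size mm, by min-area rect of filled contour in the plane z"""
    cs,_=cv2.findContours(m,cv2.RETR_EXTERNAL,cv2.CHAIN_APPROX_NONE)
    cs=[c for c in cs if cv2.contourArea(c)>40]
    c=min(cs,key=lambda c:np.hypot(*(c[:,0].mean(0)-seed)))
    q=cast(c[:,0],z,P).astype('float32');M=cv2.moments(q.reshape(-1,1,2))
    (cx,cy),(w,h),a=cv2.minAreaRect(q)
    if h>w:a+=90;w,h=h,w
    return np.round([M['m10']/M['m00'],M['m01']/M['m00'],cx,cy,w,h,(a+90)%180-90],1),c[:,0].mean(0).round()
E
python3 - <<'E'
from h import *
p=np.load('top0.npz')['p'];P=pose('top');pl,dk=masks(p)
Z=np.load('top0.npz')['d']
for n,s,z,m in [('L',(294,252),.018,pl),('S',(384,258),.018,pl),('W',(396,189),.018,pl),('A',(126,183),.02,pl),
 ('mL',(122,251),.006,dk),('mS',(205,252),.006,dk),('mB',(207,178),.006,dk),('mA',(308,181),.006,dk)]:
    print(n,*blob(m,s,z,P),(P[2]+P[1]@np.array([0,0,Z[s[1],s[0]]]))[2].round(3))
print('beaker',cast([(253,217)],.06,P),'vial',cast([(350,219)],.03,P),'brush',cast([(162,190),(155,248)],.01,P),'scale',cast([(203,297),(245,313)],.0,P),'ring',cast([(326,312)],.01,P), cast([(420,246),(428,195)],.018,P))
cv2.imwrite('pics/crop0.png',np.hstack([cv2.resize(p[y-32:y+32,x-32:x+32,::-1],(200,200)) for x,y in [(294,252),(384,258),(396,189),(126,183)]]))
E
```

```text
L [460.4 -91.3 459.8 -91.2  51.5  51.4 -88.5] [294. 252.] 0.014
S [ 453.  -283.2  453.  -284.    30.2   27.8  -88.6] [384. 257.] 0.019
W [ 605.4 -309.8  605.  -309.9   80.2   23.     2.6] [396. 188.] 0.012
A [600.6 281.  600.8 280.1  80.6  51.1 -16.5] [127. 183.] 0.002
mL [452.7 286.8 453.  286.5  55.9  54.8 -88.2] [121. 251.] 0.013
mS [456.3 101.4 456.2 101.1  33.   32.6 -88.3] [205. 251.] 1.112
mB [620.8 106.8 620.9 106.7  86.7  26.7  -2.9] [207. 177.] -0.007
mA [ 617.1 -118.2  617.  -118.3   82.7   49.3   10.6] [308. 181.] 0.0
beaker [[527.70676838  -3.48454344]] vial [[ 532.58498805 -208.94026436]] brush [[588.85670445 203.58325257]
 [460.32120454 211.37092205]] scale [[357.97122837 102.93939985]
 [326.72040806  10.70193536]] ring [[ 334.38280226 -162.43777963]] [[ 479.52002586 -361.61248185]
 [ 591.19550552 -380.26884822]]
```

View pics/crop0.png

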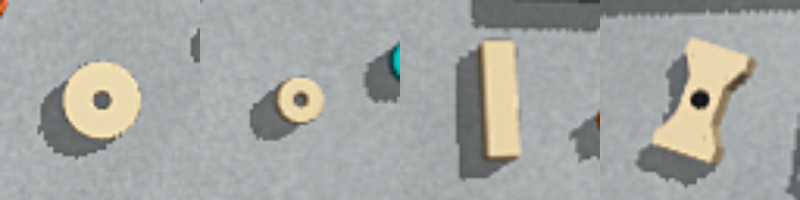

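The close crops confirm all four picks: pale rings, pale bar, and a double axe with a dark spot. I'll go to the axe first, swinging along −y to stay clear of the box on the left.

Emit:
drive_tool --deltas '[[[5, -41, 0, 0], [5, -41, 0, 0], [5, -41, 0, 0], [5, -41, 0, 0], [5, -41, 0, 0]]]'

```text
time_s: 0.52
ee_pos: [0.2735, 0.3663, 0.2356]
eef_rot: [-3.141, -0.0, 2.732]
wrist_force: [0.9, -1.1, 0.1]
width: 0.091
grasp_force: 0.0
```

Emit:
drive_tool --deltas '[[[5, -41, 0, 0], [5, -41, 0, 0], [39, -1, 0, 1], [39, -1, 0, 1], [39, -1, 0, 1]]]'

```text
time_s: 0.93
ee_pos: [0.4022, 0.2821, 0.2361]
eef_rot: [3.141, 0.0, 2.784]
wrist_force: [0.9, 2.0, 0.7]
width: 0.0912
grasp_force: 0.0
```

Emit:
drive_tool --deltas '[[[39, -1, 0, 1], [39, -1, 0, 1], [39, -1, -8, 1], [39, -1, -10, 1], [39, -1, -10, 0]]]'

```text
time_s: 1.35
ee_pos: [0.5978, 0.2778, 0.2072]
eef_rot: [-3.142, -0.0, 2.855]
wrist_force: [0.3, 0.3, -0.4]
width: 0.0911
grasp_force: 0.0
```

Emit:
drive_tool --deltas '[[[0, 0, -20, 0], [0, 0, -15, 0], [0, 0, 0, 0]]]' --claw 0.7

```text
time_s: 1.6
ee_pos: [0.5947, 0.2774, 0.1691]
eef_rot: [-3.138, -0.005, 2.853]
wrist_force: [-0.6, -1.4, -0.7]
width: 0.074
grasp_force: 0.0
```

```bash
cat > w.py <<'E'
import sys
from h import *
def look(tag,items,save=False):
    s=ctrl.get_state();p,d=ctrl.capture('wrist');P=pose('wrist',s);pl,dk=masks(p)
    if save: cv2.imwrite(f'pics/{tag}.png',p[:,:,::-1])
    print(s['time_s'],(s['ee_pos']*1000).round(1),np.degrees(s['eef_rot']).round(1),s['width'])
    for x,y,z,m in items:
        q=proj([x/1000,y/1000,z],P)[0];print(m,q.round(),*blob(pl if m=='p' else dk,q,z,P))
a=sys.argv
look(a[1],[(float(x),float(y),float(z),m) for x,y,z,m in (t.split(',') for t in a[3:])],a[2]=='1')
E
python3 w.py axe1 1 600,281,.02,p 600,281,.02,d 621,107,.006,d 453,287,.006,d
```

```text
1.6 [594.7 277.4 169.1] [-179.8   -0.3  163.5] 0.07402486962186827
p [290. 200.] [623.8 279.3 619.  280.6  42.   41.6  73.5] [298. 225.]
d [290. 200.] [680.8 345.9 691.9 353.4 101.   43.9  43.3] [401. 271.]
d [116. 269.] [750.2 165.8 726.9 231.1 601.8 221.3  73.7] [220. 339.]
d [244.  18.] [688.  348.2 699.6 356.  105.7  45.9  43.3] [401. 271.]
```

View pics/axe1.png

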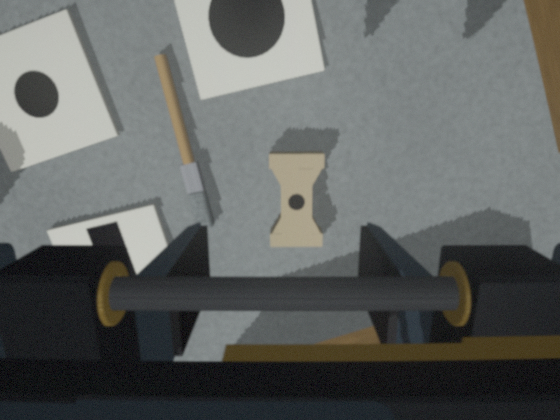

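The wrist view shows the axe lit at (297,200) between the jaws, with its spot at (297,201). It is aligned with the tool and the brush lies well to its left at (180,130). The mask missed part of it, so I'll loosen it.

```bash
python3 - <<'E'
from h import *
p=cv2.imread('pics/axe1.png')[:,:,::-1].copy();h=cv2.cvtColor(p,cv2.COLOR_RGB2HSV)
for x,y in [(297,165),(297,235),(280,230),(297,201),(246,10),(345,200),(250,355),(175,120),(285,250)]: print((x,y),h[y,x])
P=pose('wrist',ctrl.get_state())
print(cast([(297,201),(269,155),(325,155),(270,246),(322,246)],.02,P))
E
sed -i 's/S>45)&(S<140)&(V>130)/S>45)\&(S<135)\&(V>85)/' h.py
sed -i 's/V<50/V<60/' h.py
python3 w.py axe1 0 600,281,.02,p 600,281,.02,d
```

```text
(297, 165) [ 21  46 171]
(297, 235) [ 21  46 172]
(280, 230) [ 22  46 171]
(297, 201) [30  8 65]
(246, 10) [30  4 61]
(345, 200) [ 90   9 139]
(250, 355) [ 22 136  77]
(175, 120) [ 19  87 159]
(285, 250) [ 85  11 143]
[[603.72866621 286.83822769]
 [560.17423133 275.64108833]
 [573.08524825 319.30518832]
 [635.80168965 253.30315015]
 [648.58251226 296.54903059]]
1.65 [595.  277.8 171.2] [-179.9   -0.2  163.5] 0.07012772153994103
p [289. 199.] [600.1 284.8 601.6 285.8  78.5  41.5 -16.5] [297. 198.]
d [289. 199.] [709.5 362.4 690.6 311.7 414.1 109.6  67.6] [357. 282.]
```

Emit:
drive_tool --deltas '[[[7, 8, -30, 0], [0, 0, -35, 0], [0, 0, -35, 0], [0, 0, -25, 0], [0, 0, -15, 0]]]'

```text
time_s: 2.12
ee_pos: [0.6021, 0.2863, 0.0315]
eef_rot: [-3.141, -0.001, 2.854]
wrist_force: [-0.3, -1.0, -0.0]
width: 0.0638
grasp_force: 0.0
```

Emit:
drive_tool --deltas '[[[0, 0, -7, 0], [0, 0, 0, 0], [0, 0, 0, 0]]]'

```text
time_s: 2.37
ee_pos: [0.6037, 0.2867, 0.0274]
eef_rot: [3.141, 0.001, 2.854]
wrist_force: [0.7, -0.2, 0.7]
width: 0.0638
grasp_force: 0.0
```

Emit:
drive_tool --deltas '[[[0, 0, 0, 0], [0, 0, 0, 0], [0, 0, 0, 0], [0, 0, 0, 0], [0, 0, 0, 0]]]' --claw 0

```text
time_s: 2.78
ee_pos: [0.6032, 0.2863, 0.0264]
eef_rot: [3.141, 0.0, 2.854]
wrist_force: [-0.2, 0.4, -0.4]
width: 0.0336
grasp_force: 0.0
```

Emit:
drive_tool --deltas '[[[0, 0, 0, 0], [0, 0, 0, 0], [0, 0, 0, 0], [0, 0, 0, 0]]]'

```text
time_s: 3.12
ee_pos: [0.6033, 0.2863, 0.0261]
eef_rot: [3.141, 0.0, 2.854]
wrist_force: [0.2, -1.4, 5.2]
width: 0.0274
grasp_force: 26.0
```

Emit:
drive_tool --deltas '[[[0, 0, 15, 0], [0, 0, 30, 0], [0, 0, 35, 0], [0, 0, 25, 0], [1, -20, 10, 2]]]'

```text
time_s: 3.53
ee_pos: [0.6051, 0.2691, 0.1447]
eef_rot: [3.138, 0.004, 2.89]
wrist_force: [0.4, -0.4, -1.0]
width: 0.0276
grasp_force: 26.5
```

Emit:
drive_tool --deltas '[[[1, -38, 0, 3], [1, -40, 0, 3], [2, -40, 0, 3], [2, -40, 0, 3], [2, -40, 0, 3]]]'

```text
time_s: 3.95
ee_pos: [0.6115, 0.0666, 0.1407]
eef_rot: [3.141, -0.001, -3.13]
wrist_force: [0.4, -0.9, -2.1]
width: 0.0271
grasp_force: 26.5
```

Emit:
drive_tool --deltas '[[[2, -40, 0, 3], [2, -40, 0, 3], [1, -40, 0, 3], [0, -40, 0, 1], [0, -26, 0, 0]]]'

```text
time_s: 4.37
ee_pos: [0.6165, -0.1212, 0.1406]
eef_rot: [-3.141, -0.0, -2.958]
wrist_force: [-0.3, 0.1, -0.7]
width: 0.0273
grasp_force: 26.5
```

Emit:
drive_tool --deltas '[[[0, 0, 0, 0], [0, 0, 0, 0]]]'

```text
time_s: 4.53
ee_pos: [0.6166, -0.1191, 0.1405]
eef_rot: [3.141, -0.001, -2.961]
wrist_force: [-0.4, 1.1, -0.7]
width: 0.0272
grasp_force: 26.5
```

```bash
sed -i 's/S>45)/S>32)/' h.py; sed -i 's/V<60/V<70/' h.py
python3 w.py axe2 1 617,-118,.006,d 460,-91,.018,p
```

```text
4.5333 [ 616.6 -119.1  140.5] [ 180.    -0.  -169.6] 0.027245500106125708
d [285. 199.] [ 755.  -107.3  727.8 -103.6  548.   220.4  -79.6] [296. 321.]
p [368. -14.] [477.4 -88.4 479.2 -87.4  52.7  22.1 -79.2] [366.  12.]
```

View pics/axe2.png

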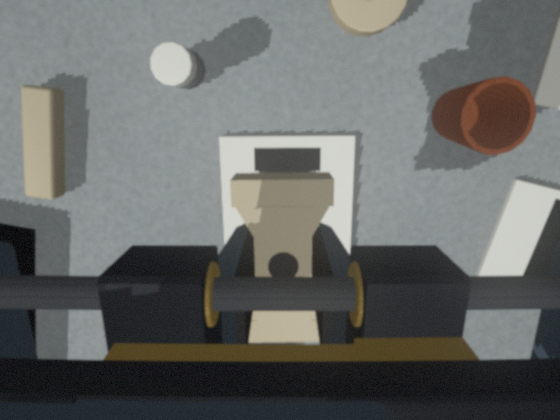

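The view shows the board's near edge from (219,136) to (354,136), the silhouette end at (287,160), and the held axe with its spot at (283,265). The beaker at (485,115) is well clear. From these I'll work out the offset.

```bash
python3 - <<'E'
from h import *
P=pose('wrist',ctrl.get_state())
print('board',cast([(219,136),(355,136),(222,225),(353,225)],.006,P).round(1))
print('sil',cast([(254,149),(320,149)],.006,P).round(1))
print('spot',cast([(283,265)],.1345,P).round(1),'end bottom',cast([(232,176),(333,174)],.1145,P).round(1),'top',cast([(232,206),(333,206)],.1345,P).round(1))
E
```

```text
board [[ 577.3 -175.2]
 [ 558.6  -73.7]
 [ 647.2 -163.1]
 [ 628.   -59.1]]
sil [[ 582.2 -147.5]
 [ 573.1  -97.8]]
spot [[ 615.6 -118.6]] end bottom [[ 583.4 -149.5]
 [ 573.7 -102. ]] top [[ 592.4 -145.4]
 [ 584.4 -102.3]]
```

Emit:
drive_tool --deltas '[[[3, 3, -25, 0], [0, 0, -30, 0], [0, 0, -25, 0], [0, 0, -15, 0], [0, 0, -7, 0]]]'

```text
time_s: 5.0
ee_pos: [0.6187, -0.1128, 0.0365]
eef_rot: [3.14, -0.003, -2.956]
wrist_force: [-0.9, 0.7, -1.6]
width: 0.0275
grasp_force: 26.6
```

Emit:
drive_tool --deltas '[[[0, 0, -4, 0], [0, 0, -1, 0], [0, 0, -1, 0], [0, 0, 0, 0]]]'

```text
time_s: 5.33
ee_pos: [0.6206, -0.1147, 0.0338]
eef_rot: [-3.141, 0.001, -2.958]
wrist_force: [0.1, -0.5, -1.6]
width: 0.0275
grasp_force: 26.5
```

Emit:
drive_tool --deltas '[[[0, 0, -1, 0], [0, 0, 0, 0], [0, 0, 0, 0], [0, 0, 0, 0], [0, 0, 0, 0]]]' --claw 0.6

```text
time_s: 5.75
ee_pos: [0.6201, -0.1148, 0.0321]
eef_rot: [-3.141, 0.0, -2.958]
wrist_force: [-0.1, -0.1, 0.4]
width: 0.0542
grasp_force: 0.0
```

Emit:
drive_tool --deltas '[[[0, 0, 10, 0], [0, 0, 30, 0], [0, 0, 35, 0], [0, 0, 35, 0], [-40, 0, 10, 0]]]' --claw 0.9

```text
time_s: 6.17
ee_pos: [0.5882, -0.1163, 0.1585]
eef_rot: [-3.135, 0.013, -2.957]
wrist_force: [0.1, -0.4, 1.9]
width: 0.0817
grasp_force: 0.0
```

Emit:
drive_tool --deltas '[[[-40, 8, 10, 0], [-25, 0, 0, 0], [0, 0, 0, 0], [0, 0, 0, 0]]]'

```text
time_s: 6.5
ee_pos: [0.5145, -0.1068, 0.163]
eef_rot: [-3.141, 0.001, -2.958]
wrist_force: [0.8, -0.0, -0.1]
width: 0.0816
grasp_force: 0.0
```

```bash
python3 w.py axe3 1 617,-118,.026,p 460,-91,.018,p 605,-310,.018,p; python3 - <<'E'
from h import *
p,_=ctrl.capture('top');P=pose('top');np.savez('top1.npz',p=p);pl,dk=masks(p)
print(blob(pl,(308,181),.026,P))
E
```

```text
6.5 [ 514.5 -106.8  163. ] [-180.     0.  -169.5] 0.08155920669725204
p [250. 308.] [ 640.8 -112.4  635.3 -101.2   71.4   44.6  -70.4] [263. 336.]
p [317. 132.] [461.2 -89.7 461.1 -89.6  52.   52.  -79.5] [318. 133.]
p [ 36. 254.] [ 579.7 -307.8  579.9 -307.5   35.9   24.1    3.1] [ 38. 227.]
(array([ 556.6, -118.8,  602.9, -131.2,  270.1,  203.6,   72.4]), array([307., 188.]))
```

View pics/axe3.png

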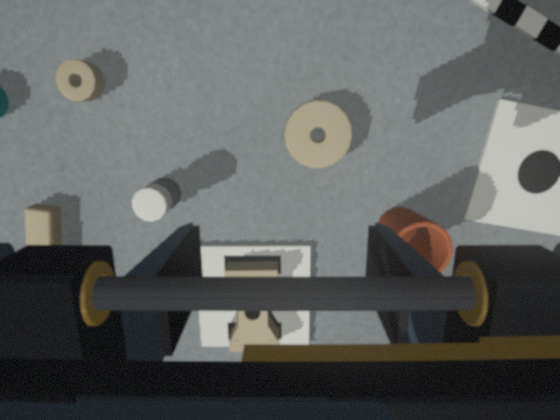

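The axe looks centred on its board at (253,310). The large whorl is at (318,133), measured at (461,-90), 52 mm across. I'll grip it now.

Emit:
drive_tool --deltas '[[[-35, 11, 0, 0], [-18, 6, -20, 0], [0, 0, -35, 0], [0, 0, -35, 0], [0, 0, -25, 0]]]'

```text
time_s: 7.02
ee_pos: [0.4629, -0.0898, 0.0448]
eef_rot: [-3.142, 0.0, -2.958]
wrist_force: [0.6, 0.2, -0.4]
width: 0.0822
grasp_force: 0.0
```

Emit:
drive_tool --deltas '[[[0, 0, -15, 0], [0, 0, -7, 0], [0, 0, 0, 0], [0, 0, 0, 0]]]'

```text
time_s: 7.35
ee_pos: [0.4631, -0.0899, 0.0247]
eef_rot: [3.142, 0.0, -2.958]
wrist_force: [-0.2, 0.3, -0.3]
width: 0.0822
grasp_force: 0.0
```

Emit:
drive_tool --deltas '[[[0, 0, 0, 0], [0, 0, 0, 0], [0, 0, 0, 0], [0, 0, 0, 0], [0, 0, 0, 0]]]' --claw 0

```text
time_s: 7.77
ee_pos: [0.4625, -0.0899, 0.0251]
eef_rot: [-3.141, 0.001, -2.958]
wrist_force: [-0.3, 1.1, 5.9]
width: 0.0533
grasp_force: 30.0
```

Emit:
drive_tool --deltas '[[[0, 0, 0, 0], [0, 0, 0, 0]]]'

```text
time_s: 7.93
ee_pos: [0.4626, -0.0899, 0.0252]
eef_rot: [-3.141, 0.001, -2.958]
wrist_force: [-0.4, 0.9, 6.2]
width: 0.0538
grasp_force: 30.0
```

Emit:
drive_tool --deltas '[[[0, 0, 15, 0], [0, 0, 30, 0], [0, 0, 35, 0], [0, 0, 25, 0], [0, 17, 5, 0]]]'

```text
time_s: 8.35
ee_pos: [0.4643, -0.0747, 0.1386]
eef_rot: [-3.138, 0.005, -2.959]
wrist_force: [2.1, -0.3, -0.8]
width: 0.0533
grasp_force: 30.0
```

Emit:
drive_tool --deltas '[[[-1, 36, 0, 0], [-1, 40, 0, 0], [-1, 40, 0, 0], [-1, 40, 0, 0], [-1, 40, 0, 0]]]'

```text
time_s: 8.77
ee_pos: [0.4568, 0.125, 0.135]
eef_rot: [-3.142, 0.0, -2.958]
wrist_force: [1.6, -0.7, 0.1]
width: 0.0536
grasp_force: 30.0
```

Emit:
drive_tool --deltas '[[[-1, 40, 0, 0], [-1, 40, 0, 0], [-1, 40, 0, 0], [-1, 40, 0, 0], [0, 4, 0, 0]]]'

```text
time_s: 9.18
ee_pos: [0.4531, 0.2928, 0.135]
eef_rot: [3.14, 0.002, -2.955]
wrist_force: [-1.0, -1.1, -1.4]
width: 0.0534
grasp_force: 30.0
```

Emit:
drive_tool --deltas '[[[0, 0, 0, 0], [0, 0, 0, 0]]]'

```text
time_s: 9.35
ee_pos: [0.4529, 0.287, 0.1346]
eef_rot: [-3.141, -0.001, -2.957]
wrist_force: [0.2, -1.0, -1.3]
width: 0.0538
grasp_force: 30.0
```

```bash
python3 w.py lw1 1 453,287,.006,d 456,101,.006,d; python3 - <<'E'
from h import *
p,_=ctrl.capture('top');P=pose('top');np.savez('top1.npz',p=p);pl,dk=masks(p)
print(blob(pl,(308,181),.026,P))
E
```

```text
9.35 [452.9 287.  134.6] [-180.    -0.  -169.4] 0.05382309398865408
d [284. 201.] [583.9 306.4 569.9 303.6 536.6 196.4 -79.3] [281. 322.]
d [ 45. 161.] [457.1 103.6 457.1 103.7  34.4  33.8   0.6] [ 49. 163.]
(array([ 618.7, -117.3,  618.9, -117.4,   81.2,   45.9,   11.6]), array([308., 179.]))
```

View pics/lw1.png

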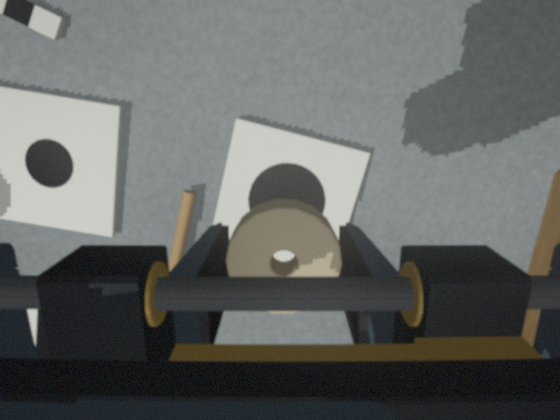

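The disc's upper arc shows at (287,163), with its sides at about (249,198) and (325,200). The whorl is held level. I'll fit a circle to the arc.

```bash
python3 - <<'E'
from h import *
from scipy.optimize import least_squares
P=pose('wrist',ctrl.get_state());p=cv2.imread('pics/lw1.png')
m=(p.max(2)<75).astype('uint8');pts=[]
for x in range(252,324,4):
    c=np.where(m[150:200,x])[0]
    if len(c): pts.append((x,150+c[0]-.5))
q=cast(pts,.006,P)
r=least_squares(lambda c:np.hypot(*(q-c).T)-30,[453,287]);print(r.x.round(1),abs(r.fun).max().round(2))
print('board corners',cast([(238,119),(370,152)],.006,P).round(1))
E
```

```text
[464.3 289.9] 4.58
board corners [[398.5 241.4]
 [404.4 342.6]]
```

Emit:
drive_tool --deltas '[[[1, 1, -25, 0], [0, 0, -30, 0], [0, 0, -25, 0], [0, 0, -13, 0], [0, 0, -6, 0]]]'

```text
time_s: 9.87
ee_pos: [0.4536, 0.2863, 0.034]
eef_rot: [-3.141, -0.003, -2.96]
wrist_force: [0.1, -0.1, -0.8]
width: 0.0536
grasp_force: 30.0
```

Emit:
drive_tool --deltas '[[[0, 0, -2, 0], [0, 0, -1, 0], [0, 0, -1, 0], [0, 0, 0, 0]]]'

```text
time_s: 10.2
ee_pos: [0.4548, 0.2882, 0.0326]
eef_rot: [3.141, 0.001, -2.958]
wrist_force: [-0.4, -0.2, -1.0]
width: 0.0532
grasp_force: 30.0
```

Emit:
drive_tool --deltas '[[[0, 0, 0, 0], [0, 0, 0, 0], [0, 0, 0, 0], [0, 0, 0, 0], [0, 0, 0, 0]]]' --claw 0.9

```text
time_s: 10.62
ee_pos: [0.4544, 0.2883, 0.032]
eef_rot: [3.142, 0.0, -2.958]
wrist_force: [-0.0, 0.2, 1.4]
width: 0.0815
grasp_force: 0.0
```

Emit:
drive_tool --deltas '[[[0, 0, 10, 0], [0, 0, 30, 0], [0, 0, 35, 0], [0, 0, 35, 0], [0, -40, 10, 0]]]'

```text
time_s: 11.03
ee_pos: [0.4569, 0.2528, 0.1572]
eef_rot: [3.139, 0.009, -2.955]
wrist_force: [2.0, -1.7, 1.1]
width: 0.0821
grasp_force: 0.0
```

Emit:
drive_tool --deltas '[[[10, -39, 0, -1], [10, -39, 0, -1], [10, -39, 0, -1], [10, -39, 0, -1], [10, -39, 0, -1]]]' --claw 0.5

```text
time_s: 11.45
ee_pos: [0.5044, 0.0513, 0.1527]
eef_rot: [-3.142, 0.001, -3.046]
wrist_force: [2.0, -0.2, 0.0]
width: 0.0515
grasp_force: 0.0
```

Emit:
drive_tool --deltas '[[[10, -39, 0, -1], [10, -39, 0, -1], [10, -39, 0, -1], [10, -39, 0, 0], [10, -39, 0, 0]]]'

```text
time_s: 11.87
ee_pos: [0.5543, -0.1439, 0.1527]
eef_rot: [-3.141, 0.0, -3.098]
wrist_force: [1.1, 1.2, -0.4]
width: 0.0457
grasp_force: 0.0
```

Emit:
drive_tool --deltas '[[[12, -39, 0, 0], [12, -39, 0, 0], [12, -39, 0, 0], [15, -39, 0, 0], [0, -12, 0, 0]]]'

```text
time_s: 12.28
ee_pos: [0.6069, -0.3152, 0.1527]
eef_rot: [-3.139, 0.002, -3.1]
wrist_force: [-1.2, 0.3, -0.1]
width: 0.0454
grasp_force: 0.0
```

Emit:
drive_tool --deltas '[[[0, 0, 0, 0], [0, 0, 0, 0]]]'

```text
time_s: 12.45
ee_pos: [0.6048, -0.31, 0.152]
eef_rot: [3.141, -0.0, -3.099]
wrist_force: [-1.4, 1.3, -0.7]
width: 0.0454
grasp_force: 0.0
```

```bash
python3 w.py wh1 1 605,-310,.018,p 453,-283,.018,p; python3 - <<'E'
from h import *
p,_=ctrl.capture('top');P=pose('top');pl,dk=masks(p)
print('L',blob(pl,(122,250),.024,P), 'beaker px shift', cv2.absdiff(p,np.load('top0.npz')['p'])[200:232,240:268].max())
E
```

```text
12.45 [ 604.8 -310.   152. ] [ 180.    -0.  -177.6] 0.04542402810970204
p [284. 199.] [ 604.6 -308.3  604.4 -308.3   82.2   23.2    2.3] [286. 197.]
p [332. -11.] [ 465.2 -282.9  466.2 -282.1   29.4   11.7  -87.3] [331.   6.]
L (array([367.4, 164.6, 438.5, 126.1, 428.9, 315.9,  58. ]), array([192., 271.])) beaker px shift 205
```

View pics/wh1.png

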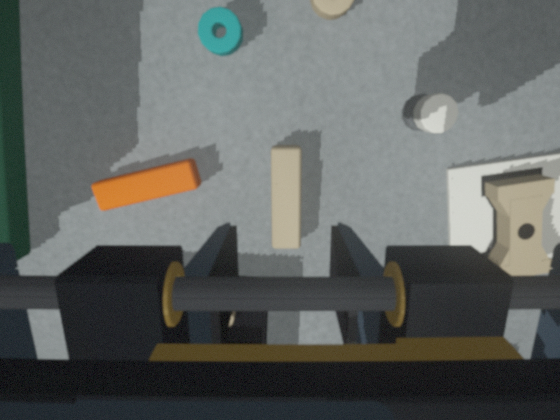

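The whetstone is at (286,197), lined up with the jaws, and the orange bar's end at (199,175) is clear of the fingers. I'll grip it.

Emit:
drive_tool --deltas '[[[0, 1, -30, 0], [0, 0, -35, 0], [0, 0, -35, 0], [0, 0, -18, 0], [0, 0, -9, 0]]]'

```text
time_s: 12.97
ee_pos: [0.6039, -0.3063, 0.0223]
eef_rot: [3.139, -0.004, -3.096]
wrist_force: [-0.5, 1.4, 9.7]
width: 0.0454
grasp_force: 5.8
```

Emit:
drive_tool --deltas '[[[0, 0, 0, 0], [0, 0, 0, 0]]]'

```text
time_s: 13.13
ee_pos: [0.6056, -0.3078, 0.0256]
eef_rot: [-3.142, 0.0, -3.097]
wrist_force: [-0.1, 0.5, -0.4]
width: 0.0455
grasp_force: 0.0
```

Emit:
drive_tool --deltas '[[[0, 0, 0, 0], [0, 0, 0, 0], [0, 0, 0, 0], [0, 0, 0, 0], [0, 0, 0, 0]]]' --claw 0

```text
time_s: 13.55
ee_pos: [0.6056, -0.3087, 0.0255]
eef_rot: [-3.141, 0.001, -3.098]
wrist_force: [0.6, 2.6, 7.0]
width: 0.0242
grasp_force: 30.0
```

Emit:
drive_tool --deltas '[[[0, 0, 0, 0], [0, 0, 0, 0]]]'

```text
time_s: 13.72
ee_pos: [0.6056, -0.3087, 0.0255]
eef_rot: [-3.141, 0.001, -3.098]
wrist_force: [-0.3, 2.3, 6.5]
width: 0.024
grasp_force: 30.0
```

Emit:
drive_tool --deltas '[[[0, 0, 15, 0], [0, 0, 30, 0], [0, 0, 35, 0], [0, 0, 25, 0], [0, 18, 5, 0]]]'

```text
time_s: 14.13
ee_pos: [0.6072, -0.2941, 0.1398]
eef_rot: [-3.137, 0.006, -3.099]
wrist_force: [0.9, -0.1, -0.9]
width: 0.0241
grasp_force: 30.0
```

Emit:
drive_tool --deltas '[[[2, 37, 0, -1], [2, 40, 0, -1], [2, 40, 0, -1], [2, 40, 0, -1], [2, 40, 0, -1]]]'

```text
time_s: 14.55
ee_pos: [0.6146, -0.0915, 0.1345]
eef_rot: [3.141, -0.0, 3.097]
wrist_force: [0.7, 0.0, -1.1]
width: 0.024
grasp_force: 30.0
```

Emit:
drive_tool --deltas '[[[2, 40, 0, 0], [2, 40, 0, 0], [2, 40, 0, 0], [0, 40, 0, 0], [0, 38, 0, 0]]]'

```text
time_s: 14.97
ee_pos: [0.6205, 0.1068, 0.1345]
eef_rot: [3.142, -0.001, 3.099]
wrist_force: [0.3, -0.0, -0.2]
width: 0.0237
grasp_force: 30.0
```

Emit:
drive_tool --deltas '[[[0, 3, 0, 0], [0, 0, 0, 0], [0, 0, 0, 0]]]'

```text
time_s: 15.22
ee_pos: [0.6209, 0.1074, 0.1345]
eef_rot: [-3.141, -0.001, 3.099]
wrist_force: [0.0, 0.3, -0.1]
width: 0.0239
grasp_force: 30.0
```

```bash
python3 w.py wh2 1 456,101,.006,d
```

```text
15.2167 [620.9 107.4 134.5] [-180.    -0.   177.6] 0.02390053223842411
d [264. -37.] [ 578.5 -102.5  582.3 -103.5   17.8   10.8    9.9] [ 10. 161.]
```

View pics/wh2.png

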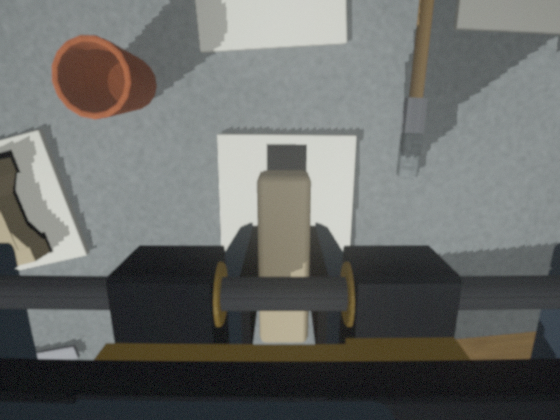

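```bash
python3 - <<'E'
from h import *
P=pose('wrist',ctrl.get_state())
print('board',cast([(218,135),(356,135),(222,235),(353,235)],.006,P).round(1))
print('sil',cast([(267,145),(306,145)],.006,P).round(1))
print('bar bottom end',cast([(262,172),(308,172)],.109,P).round(1),'beaker',cast([(93,77)],.06,P))
E
```

```text
board [[568.8  60.1]
 [573.2 162.5]
 [647.2  56.3]
 [651.8 160.5]]
sil [[577.8  96.1]
 [579.  125.1]]
bar bottom end [[580.3  98.1]
 [581.2 120.1]] beaker [[ 5.28359574e+02 -2.63888264e-01]]
```

The board's near edge at (218–356,135) and the silhouette end at (286,145) put the centre at (623,109), and the held bar is at about (622.5,107.5). A 1 mm shift, then I'll set it down.

Emit:
drive_tool --deltas '[[[0, 1, -25, 0], [0, 0, -30, 0], [0, 0, -25, 0], [0, 0, -13, 0], [0, 0, -5, 0]]]'

```text
time_s: 15.68
ee_pos: [0.6202, 0.107, 0.0348]
eef_rot: [-3.141, -0.003, 3.097]
wrist_force: [-0.9, 0.4, -0.5]
width: 0.0239
grasp_force: 30.0
```

Emit:
drive_tool --deltas '[[[0, 0, -2, 0], [0, 0, -1, 0], [0, 0, -1, 0], [0, 0, 0, 0]]]'

```text
time_s: 16.02
ee_pos: [0.622, 0.1083, 0.0339]
eef_rot: [3.141, 0.002, 3.098]
wrist_force: [0.2, -0.6, -1.3]
width: 0.024
grasp_force: 30.0
```

Emit:
drive_tool --deltas '[[[0, 0, 0, 0], [0, 0, 0, 0], [0, 0, 0, 0], [0, 0, 0, 0], [0, 0, 0, 0]]]' --claw 0.6

```text
time_s: 16.43
ee_pos: [0.6213, 0.1083, 0.033]
eef_rot: [3.142, 0.0, 3.098]
wrist_force: [-0.2, 0.5, -0.1]
width: 0.0534
grasp_force: 0.0
```

Emit:
drive_tool --deltas '[[[0, 0, 10, 0], [0, 0, 30, 0], [0, 0, 35, 0], [0, 0, 35, 0], [-20, -20, 10, 0]]]'

```text
time_s: 16.85
ee_pos: [0.606, 0.0904, 0.1588]
eef_rot: [3.14, 0.01, 3.1]
wrist_force: [0.2, 0.1, 1.5]
width: 0.0548
grasp_force: 0.0
```

Emit:
drive_tool --deltas '[[[-14, -37, 0, 0], [-14, -37, 0, 0], [-15, -37, 0, 0], [-15, -37, 0, 0], [-15, -37, 0, 0]]]'

```text
time_s: 17.27
ee_pos: [0.5274, -0.0981, 0.1537]
eef_rot: [-3.141, 0.001, 3.099]
wrist_force: [1.0, -0.4, 0.0]
width: 0.0545
grasp_force: 0.0
```

Emit:
drive_tool --deltas '[[[-15, -37, 0, 0], [-15, -37, 0, 0], [-15, -37, 0, 0], [-15, -37, 0, 0], [-14, -37, 0, 0]]]'

```text
time_s: 17.68
ee_pos: [0.4532, -0.2834, 0.1537]
eef_rot: [-3.141, 0.0, 3.098]
wrist_force: [1.6, 0.5, 1.0]
width: 0.0545
grasp_force: 0.0
```

Emit:
drive_tool --deltas '[[[0, 0, 0, 0], [0, 0, 0, 0]]]'

```text
time_s: 17.85
ee_pos: [0.4536, -0.2836, 0.1535]
eef_rot: [-3.141, 0.001, 3.095]
wrist_force: [-0.5, 0.3, 0.2]
width: 0.0547
grasp_force: 0.0
```

```bash
python3 w.py sw1 0 453,-283,.018,p; python3 - <<'E'
from h import *
p,_=ctrl.capture('top');P=pose('top');pl,dk=masks(p)
for s,z in [((122,250),.024),((207,177),.024),((308,180),.026)]: print(blob(pl,s,z,P))
cv2.imwrite('pics/top2.png',p[:,:,::-1])
E
```

```text
17.85 [ 453.6 -283.6  153.5] [-180.     0.   177.3] 0.05466808911206899
p [284. 197.] [ 452.5 -281.6  452.5 -281.6   31.4   30.3  -24.8] [286. 196.]
(array([462.4, 290.6, 465.6, 282. ,  70.4,  31.9, -68.4]), array([120., 246.]))
(array([620.9, 104.9, 620.8, 104.9,  83.4,  25.6,  -2.4]), array([206., 176.]))
(array([ 619.2, -117.3,  619.3, -117.6,   81. ,   45.9,   11.2]), array([308., 179.]))
```

View pics/top2.png

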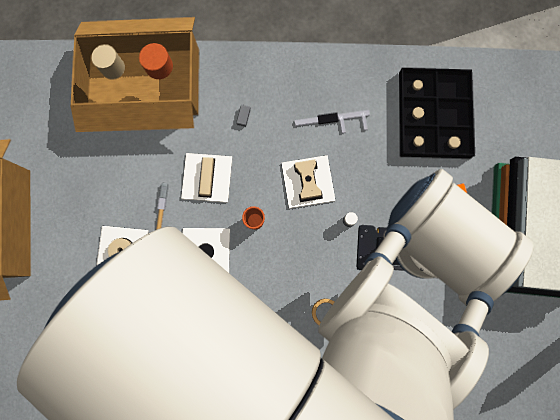

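The top view shows the axe at (308,180) and the bar at (206,176) centred on their boards, the large whorl partly hidden at (120,246), and the beaker unmoved at (253,217). The small whorl is 2 mm off the tool, so I'll shift and grip.

Emit:
drive_tool --deltas '[[[-1, 2, -30, 0], [0, 0, -35, 0], [0, 0, -30, 0], [0, 0, -20, 0], [0, 0, -8, 0]]]'

```text
time_s: 18.37
ee_pos: [0.4528, -0.2775, 0.0275]
eef_rot: [3.139, -0.003, 3.1]
wrist_force: [-0.4, 1.0, -0.1]
width: 0.0549
grasp_force: 0.0
```

Emit:
drive_tool --deltas '[[[0, 0, -5, 0], [0, 0, 0, 0], [0, 0, 0, 0]]]'

```text
time_s: 18.62
ee_pos: [0.454, -0.2796, 0.0258]
eef_rot: [-3.141, 0.001, 3.099]
wrist_force: [0.4, -0.1, 0.5]
width: 0.0548
grasp_force: 0.0
```

Emit:
drive_tool --deltas '[[[0, 0, 0, 0], [0, 0, 0, 0], [0, 0, 0, 0], [0, 0, 0, 0], [0, 0, 0, 0]]]' --claw 0

```text
time_s: 19.03
ee_pos: [0.4536, -0.28, 0.0254]
eef_rot: [-3.141, 0.001, 3.098]
wrist_force: [-0.8, 1.4, 7.9]
width: 0.0314
grasp_force: 30.0
```

Emit:
drive_tool --deltas '[[[0, 0, 0, 0], [0, 0, 0, 0]]]'

```text
time_s: 19.2
ee_pos: [0.4536, -0.2799, 0.0254]
eef_rot: [-3.141, 0.001, 3.098]
wrist_force: [-0.5, 1.5, 8.2]
width: 0.0316
grasp_force: 30.0
```

Emit:
drive_tool --deltas '[[[0, 0, 15, 0], [0, 0, 30, 0], [0, 0, 35, 0], [0, 0, 25, 0], [0, 18, 5, 0]]]'

```text
time_s: 19.62
ee_pos: [0.4553, -0.2649, 0.1391]
eef_rot: [-3.137, 0.006, 3.097]
wrist_force: [1.0, -0.3, 0.1]
width: 0.0314
grasp_force: 30.0
```

Emit:
drive_tool --deltas '[[[1, 37, 0, 0], [1, 40, 0, 0], [1, 40, 0, 0], [1, 40, 0, 0], [0, 40, 0, 0]]]'

```text
time_s: 20.03
ee_pos: [0.457, -0.0631, 0.1351]
eef_rot: [-3.141, 0.001, 3.098]
wrist_force: [2.1, 0.6, -0.1]
width: 0.0315
grasp_force: 30.0
```

Emit:
drive_tool --deltas '[[[0, 40, 0, 0], [0, 40, 0, 0], [0, 40, 0, 0], [0, 40, 0, 0], [0, 8, 0, 0]]]'

```text
time_s: 20.45
ee_pos: [0.4568, 0.1079, 0.1351]
eef_rot: [3.141, 0.0, 3.101]
wrist_force: [-0.9, -1.1, 0.8]
width: 0.0313
grasp_force: 30.0
```

Emit:
drive_tool --deltas '[[[0, 0, 0, 0], [0, 0, 0, 0]]]'

```text
time_s: 20.62
ee_pos: [0.4572, 0.1033, 0.1349]
eef_rot: [-3.141, 0.0, 3.1]
wrist_force: [-0.1, -1.0, -0.2]
width: 0.0315
grasp_force: 30.0
```

```bash
python3 w.py sw2 1 457,103,.006,d 453,288,.024,p 456,103,.125,p
```

```text
20.6167 [457.2 103.3 134.9] [-180.     0.   177.6] 0.03153749579280792
d [283. 200.] [590.9  77.9 576.2  93.7 537.5 195.1  87.7] [308. 331.]
p [535. 191.] [451.8 280.4 452.3 278.6  55.3  54.3   8.5] [525. 188.]
p [283. 261.] [452.6 103.6 450.9 103.8  31.3  26.1  85.9] [284. 255.]
```

View pics/sw2.png

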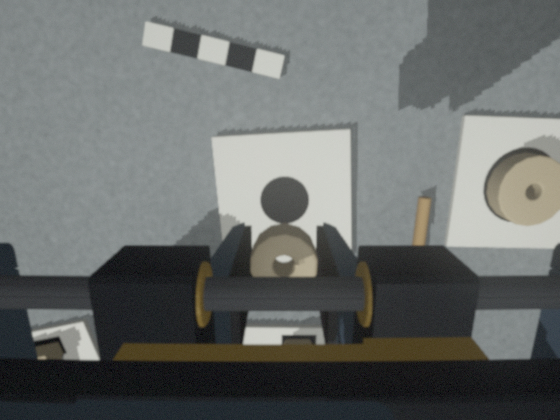

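The disc is centred at (285,200), 1–2 mm right of where I predicted, and the held whorl's hole is at (284,264). The large whorl's hole at (533,191) is within 2 px of where I predicted. I'll set the small whorl down.

Emit:
drive_tool --deltas '[[[1, 1, -25, 0], [0, 0, -30, 0], [0, 0, -25, 0], [0, 0, -13, 0], [0, 0, -6, 0]]]'

```text
time_s: 21.08
ee_pos: [0.4575, 0.1026, 0.0341]
eef_rot: [-3.141, -0.003, 3.096]
wrist_force: [-0.5, 1.2, -1.0]
width: 0.0312
grasp_force: 30.0
```

Emit:
drive_tool --deltas '[[[0, 0, -2, 0], [0, 0, -1, 0], [0, 0, -1, 0], [0, 0, 0, 0]]]'

```text
time_s: 21.42
ee_pos: [0.4588, 0.1041, 0.0325]
eef_rot: [3.141, 0.001, 3.098]
wrist_force: [0.0, 0.1, -0.3]
width: 0.0313
grasp_force: 30.0
```

Emit:
drive_tool --deltas '[[[0, 0, 0, 0], [0, 0, 0, 0], [0, 0, 0, 0], [0, 0, 0, 0], [0, 0, 0, 0]]]' --claw 0.6

```text
time_s: 21.83
ee_pos: [0.4583, 0.1044, 0.0319]
eef_rot: [3.142, 0.0, 3.098]
wrist_force: [-0.0, -0.3, 0.4]
width: 0.0546
grasp_force: 0.0
```

Emit:
drive_tool --deltas '[[[0, 0, 10, 0], [0, 0, 30, 0], [0, 0, 35, 0], [0, 0, 35, 0], [0, 0, 30, 0]]]'

```text
time_s: 22.25
ee_pos: [0.4581, 0.1043, 0.174]
eef_rot: [3.142, 0.0, 3.098]
wrist_force: [1.0, -0.3, -0.4]
width: 0.055
grasp_force: 0.0
```

Emit:
drive_tool --deltas '[[[0, -40, 0, 0], [0, -40, 0, 0], [0, -40, 0, 0], [0, -40, 0, 0], [0, -40, 0, 0]]]'

```text
time_s: 22.67
ee_pos: [0.4578, -0.0974, 0.172]
eef_rot: [-3.141, 0.0, 3.099]
wrist_force: [1.2, -0.3, 0.9]
width: 0.0548
grasp_force: 0.0
```

Emit:
drive_tool --deltas '[[[0, -40, 0, 0], [0, -40, 0, 0], [0, -40, 0, 0], [0, -40, 0, 0], [0, -40, 0, 0]]]'

```text
time_s: 23.08
ee_pos: [0.4577, -0.2977, 0.1718]
eef_rot: [3.141, -0.0, 3.098]
wrist_force: [0.8, 0.7, 0.2]
width: 0.0549
grasp_force: 0.0
```

Emit:
drive_tool --deltas '[[[0, -40, 0, 0], [0, -20, 0, 0], [0, 0, 0, 0], [0, 0, 0, 0]]]'

```text
time_s: 23.42
ee_pos: [0.4579, -0.3564, 0.1715]
eef_rot: [3.141, -0.0, 3.097]
wrist_force: [-0.0, 1.1, 0.1]
width: 0.0547
grasp_force: 0.0
```

```bash
python3 - <<'E'
from h import *
for n in ('top','side'):
    p,_=ctrl.capture(n);P=pose(n);pl,dk=masks(p)
    cv2.imwrite(f'pics/{n}3.png',p[:,:,::-1])
    for x,y,z in [(453,287,.024),(457,102,.024),(621,107,.024),(618,-117,.026)]: print(n,*blob(pl,proj([x/1e3,y/1e3,z],P)[0],z,P))
a=cv2.imread('pics/top3.png');b=cv2.imread('pics/side3.png')
cv2.imwrite('pics/fin.png',np.vstack([cv2.resize(a[140:290,80:350],None,fx=2,fy=2),cv2.resize(b[115:265,130:400],None,fx=2,fy=2)]))
E
```

```text
top [453.  283.7 453.4 284.1  56.2  52.1 -61.7] [120. 250.]
top [621.  104.9 620.8 104.9  83.4  25.6  -2.4] [206. 176.]
top [621.  104.9 620.8 104.9  83.4  25.6  -2.4] [206. 176.]
top [ 619.2 -117.3  619.3 -117.6   81.    45.9   11.2] [308. 179.]
side [450.9 279.9 449.1 280.   74.   54.2  62.1] [173. 156.]
side [456.1  97.9 456.2  98.1  48.   31.4  74.9] [212. 195.]
side [618.  101.9 618.1 101.8  89.   40.1  -2.3] [269. 167.]
side [763.1 -42.  795.9  19.  402.8 204.2  79. ] [357. 169.]
```

View pics/fin.png

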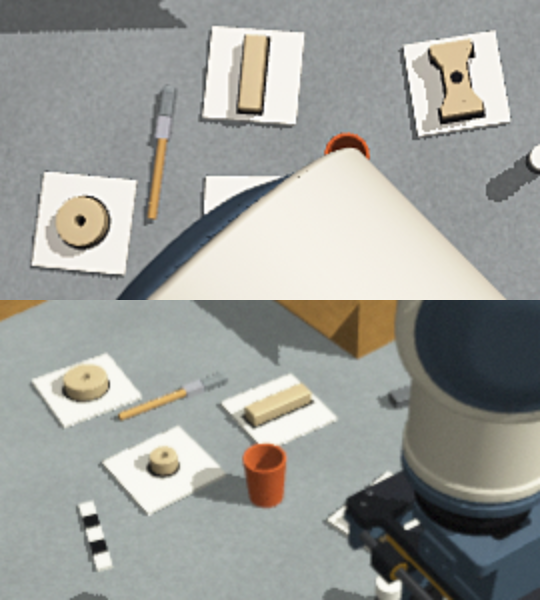

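The four finds lie flat and centred on their boards: large whorl, small whorl and bar in the side view, axe in the top view. The beaker is standing and the gripper is clear, so I'll hand the job in.

```bash
python3 -c "
from bench import ctrl
print(ctrl.job_done())"
```

```text
the job is handed in; nothing more can be done
None
```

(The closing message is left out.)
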